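# Press a push nut home on a trolley wheel's axle

## Robot

A 6-joint arm with a two-finger parallel gripper is mounted at the origin on a cart in front of the work surface, level with it; the furniture and walls round the work are solid. World frame = base frame: x ahead of the robot, y to its left, z up, the work surface at z = 0. Lengths are in m, angles in degrees, forces in N, time in s.
With the tool pointing down it reaches from about 0.4 to 0.825 m from the base axis. Payload 7 kg.
Tool frame: the origin (TCP) lies on the centre line of the jaws, within the pads' length; the fingertips stand 19 mm ahead of it and the grasp point (between the pads) is the TCP (r.tip_extent is the distance from the TCP to the fingertips, in m); z points along the fingers, y is the line along which they close (so a half turn about z gives the same grasp; the last joint's range is limited). The gripper opens to 88 mm and grips with 3 to 60 N. Pads are 19 mm wide; open, the fingers measure 130 mm over their backs; the gripper's body (78 mm by 193 mm) begins 47 mm behind the grasp point.
Start: joints at [93.111, 20.546, 0.682, 0, -70.136, -16.507], TCP at [0.156, 0.657, 0.246] pointing down, gripper open.
Joint ranges: [-176.03, 176.03], [-82.01, 121.73], [-58.28, 71.71], [-173.87, 95.51], [-174.79, -0.11], [-173.66, 173.66]. Speed limits (degrees/s): [136.94, 136.94, 172.46, 180, 180, 180].

## Interface

Orientations are given as [roll, pitch, yaw] about the fixed x, y, z axes, in that order (R = Rz(yaw) Ry(pitch) Rx(roll)).
In Python, from plant import r gives the robot as it stands. The module is installed in compiled form; this text tells all that it offers.
- The arm moves only by the tool jog_arm, never from a script. Its argument "deltas" is a list that holds one entry, the list of rows, each a list of 5 numbers: the opening, from -1 (shut) to 1 (fully open), then the shift along the world's x, y, z in cm, then the turn about the world's z in rad. In form: [[[claw, dx, dy, dz, turn], ...]]. A call has 1 to 8 rows; each row shifts and turns the commanded pose from where the row before left it; what a row does not reach is not made up. A row lasts 1/8 s, in which the tool goes at most 62.5 mm and 10.7 degrees, less where a joint would pass 70% of its speed; a pose out of reach is approached as far as the arm can. A call with a gripper value outside its range is refused whole. The fingers move at their own pace and stop on an object; "force" is the grip in N (left out, the last holds). Time passes only in rows, so rows that do not move let the fingers close. It gives the time, the measured TCP pose, the force, the opening and the grip force at its end, in the units of the state.
- r.get_state(): the state, without advancing time (a new reading comes with each control period).
- r.capture(name): name is "scene" or "top" or "wrist"; returns the picture (384x512x3 uint8, blue, green, red); there is no depth.
- r.camera_info(name): a dict with "fx", "fy", "cx", "cy" (pixels), "view" (4x4, takes a point from world to camera coordinates). Camera axes: x right, y up, looking along -z (the intrinsics and any distortion apply to the point x, -y, -z); pixel columns grow to the right and rows downward; lengths in m; the calibration is good to about 2 mm. A picture is of the moment at which its call begins: read the wrist's pose just before it. camera_info takes no time and is no camera call; for the wrist camera it gives the pose at the moment of the call.
- r.close_job(): hands the job in; it is judged then, once.
The state is a dict: "time_s": time; "joints": joint angles; "qd": joint speeds; "joint_torque": joint torques, N m; "tcp_pos": TCP position; "eef_rot": TCP orientation; "contact_force": force on the tool from outside, world axes, zero at the start; "moment": the same for the moment, N m; "gripper_width": finger opening in m; "gripper_force": force on a finger pad.
Only numpy, scipy, OpenCV 4.12 (cv2) and the standard library are available. Lean on these libraries where they do the work, as an engineer would, in place of code of your own. Each camera call takes 0.05 s, during which the arm holds its last target. There are 200 camera calls.

## Task

Start the toothed push nut on the round end of the axle so that it stays there by itself, then drive it straight down with the red-handled hollow setting tool until it bears on the wheel's sunken hub and has squeezed the spring under the wheel by about half of its 6 mm travel; never squeeze the spring flat, for the nut cannot be backed off, and press gently. Finish with the setting tool standing upright on the bench again, clear of the wheel, and leave everything else on the bench alone.

Things in the scene. Friction and masses are not known exactly. Their poses are not given: they have to be found in the camera images.
- push_nut: loose steel push nut: ring 26 mm across, 8 mm tall, in its hole six sprung teeth leaning up and inward to an 8 mm circle 4.5 mm above the underside. Lies flat, right way up. Origin: centre of its underside. The teeth ride over the axle's round end, fully on once they are past it, then drag with about 4 to 8 N all the way down; let go, they bite, give back about 0.5 mm and hold against the spring.
- setting_tool: loose setting tool, 105 mm tall, 120 to 220 g, stands upright, open end down: steel tube 26 mm across, bore 14 mm and 63 mm deep; above it (63 to 105 mm) a red grip 30 mm across with black ribs. Origin: centre of the open lower end, z up along the tool. Its rim presses on the nut's ring while the axle runs up the bore.
- axle_fixture: fixed assembly fixture: blue base plate 96 x 96 x 12 mm on the bench, in its middle a plain steel axle, 10 mm thick, standing upright. Origin: centre of the underside; z up.
- axle_tip (a point): topmost point of the plain steel axle, 10 mm thick with a hemispherical end, 96 mm above the bench.
- wheel_set: wheel stack on the axle. Origin: thrust washer on the boss, 15.8 mm above the bench. Over it a collar clamped at an unmeasured height, new each time, a spring, and a wheel 90 mm across, 26 mm thick, that slides down on the spring by up to 6 mm (0.6 N to start, then 1.5 N per mm; flat at 9.6 N). Hub face 12 mm below the wheel's top, in a 35 mm wide well, 48 to 57 mm above the bench at rest.
- multimeter: loose bystander: green and black hand multimeter, 150 x 70 x 38 mm, lying on its back. Origin: centre of its underside.
- power_driver: loose bystander: grey electric screwdriver, 263 mm long, 36 mm thick, lying on the bench. Origin: centre of its underside.
- tape_masking: loose bystander: roll of masking tape, 104 mm across, 25 mm tall, lying flat. Origin: centre of its underside.
Not all that is in view belongs to the job. Of the things that look like the setting_tool, the middle-sized one is meant.

How it is judged:
By the outcome, as a careful person would: the job done as asked, in the order asked, and still so for the second after the job is handed in, with the robot touching nothing.
It also fails if it takes over 72 s, if anything falls off the work surface, if the arm or the gripper's body presses on something with over 40 N, if the wrist force passes 120 N, or if a joint passes its speed limit or range.

## Working session

There is one attempt and no reset: what is moved stays moved. The work goes in short steps, Python scripts to look and compute and a tool call to move; the robot and the scene stay as the last step left them, time stands still between calls to the robot, and variables do not carry over. Pictures are saved under pics/ and viewed, at most 10 in all, crops included, and the job is handed in when it is done.

Besides the shell and the picture viewer there is one more tool, called as name(argument=value, ...), one argument or row to a line, values as JSON. jog_arm: Moves the arm, as the interface text tells. Its arguments: {"type":"object","properties":{"deltas":{"type":"array"},"force":{"type":"number"}},"required":["deltas"]}

```bash
mkdir -p pics; cat > h.py <<'E'
import numpy as np, cv2
from plant import r
def ray(ci,u,v):
    V=np.array(ci["view"]); R=V[:3,:3]; t=V[:3,3]
    K=np.array([[ci["fx"],0,ci["cx"]],[0,ci["fy"],ci["cy"]],[0,0,1.]])
    d=ci.get("dist",None)
    x,y=cv2.undistortPoints(np.array([[[u,v]]],float),K,None if d is None else np.array(d,float))[0,0]
    return -R.T@t, R.T@np.array([x,-y,-1.])
def onz(ci,u,v,z):
    o,d=ray(ci,u,v); return o+d*(z-o[2])/d[2]
def proj(ci,p):
    V=np.array(ci["view"]); c=V[:3,:3]@np.array(p)+V[:3,3]
    return ci["fx"]*c[0]/-c[2]+ci["cx"], ci["fy"]*-c[1]/-c[2]+ci["cy"]
E
python3 - <<'E'
from h import *
for n in("scene","top"):
    ci=r.camera_info(n); print(n,{k:np.round(v,4).tolist() if not isinstance(v,str) else v for k,v in ci.items()})
    cv2.imwrite(f"pics/{n}0.png",cv2.resize(r.capture(n),(800,600)))
    cv2.imwrite(f"pics/{n}0raw.png",r.capture(n))
print(r.get_state())
E
```

```text
scene {'fx': 355.0262, 'fy': 355.0262, 'cx': 252.2263, 'cy': 193.4442, 'view': [[-0.4492, -0.8932, 0.018, 0.2784], [0.4493, -0.2084, 0.8687, -0.3259], [-0.7722, 0.3984, 0.495, -0.5545], [0.0, 0.0, 0.0, 1.0]]}
top {'fx': 416.8656, 'fy': 416.8656, 'cx': 251.8565, 'cy': 188.176, 'view': [[-0.0298, -0.9996, -0.0016, 0.0448], [0.971, -0.0294, 0.2373, -0.574], [-0.2373, 0.0055, 0.9714, -1.0327], [0.0, 0.0, 0.0, 1.0]]}
{'time_s': 0.2, 'joints': array([ 9.31120176e+01,  2.05767707e+01,  6.54465336e-01, -1.14000488e-02,
       -7.01348571e+01, -1.65067460e+01]), 'qd': array([-0.00383801, -0.03017256,  0.04865711, -0.0509087 , -0.0279375 ,
       -0.05829558]), 'joint_torque': array([-6.76247146e-04, -5.82556021e+01,  2.92982644e+01,  6.99285507e+00,
        8.10786732e-03, -1.40859738e-04]), 'tcp_pos': array([0.15632966, 0.65637934, 0.24497284]), 'eef_rot': array([ 1.79942148e+02, -5.96546333e-03, -1.33986045e+01]), 'contact_force': array([-0.47503479,  0.35404599,  0.15054254]), 'moment': array([ 0.02210325,  0.0215344 , -0.00993781]), 'gripper_force': 0.0, 'gripper_width': 0.08732660758050097}
```

View pics/scene0.png

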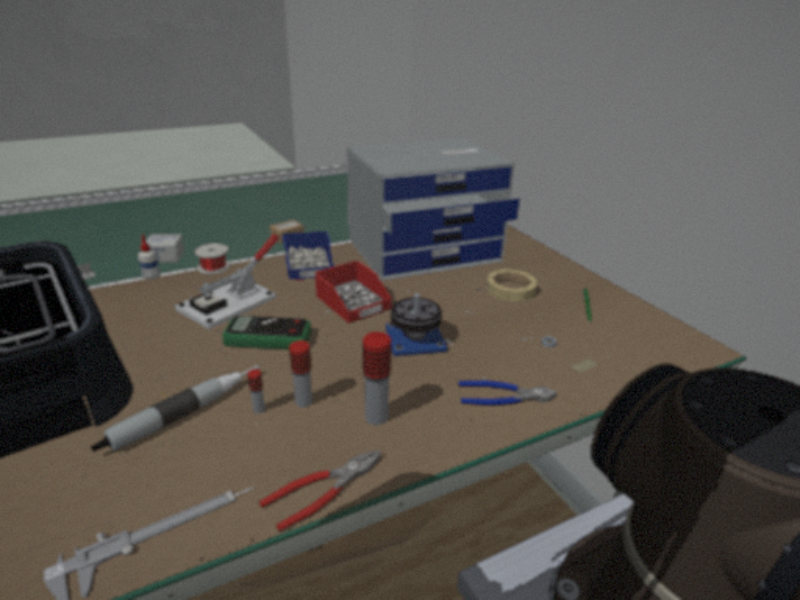

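View pics/top0.png

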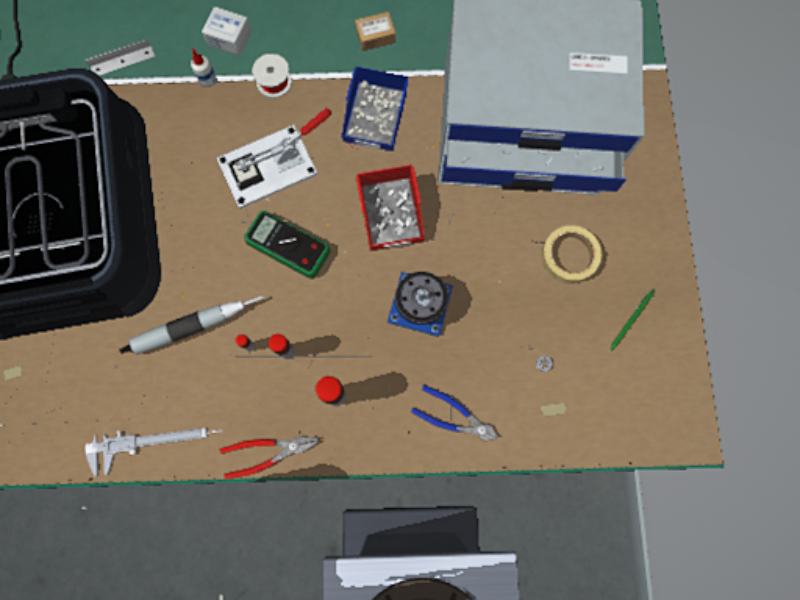

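The scene view (800x600) shows three red-capped tools: small (256,390), medium (301,374) and large (376,378). In the top view they are at (242,341), (278,343) and (329,389). The medium one should be the one meant. The nut is at top (544,363), the axle at top (424,296). The tape, multimeter and driver are bystanders. Next I measure sizes and make a confirming crop.

```bash
python3 - <<'E'
from h import *
a=cv2.imread("pics/top0raw.png"); ct=r.camera_info("top"); s=cv2.imread("pics/scene0raw.png"); cs=r.camera_info("scene")
def blobs(im,n):
    h=cv2.cvtColor(im,cv2.COLOR_BGR2HSV); m=(((h[...,0]<8)|(h[...,0]>172))&(h[...,1]>150)&(h[...,2]>60)).astype(np.uint8)
    k,l,st,c=cv2.connectedComponentsWithStats(m)
    for i in range(1,k):
        if st[i,4]>25: print(n,c[i].round(1),st[i].tolist())
blobs(a,"top"); blobs(s,"scene")
# nut
roi=a[215:250,330:368]; h=cv2.cvtColor(roi,cv2.COLOR_BGR2HSV); m=((h[...,1]<60)&(h[...,2]>90)).astype(np.uint8)
k,l,st,c=cv2.connectedComponentsWithStats(m); 
for i in range(1,k):
    if st[i,4]>8: print("nut",c[i]+[330,215],st[i].tolist())
for (u,v) in[(348,232)]: print("nut approx",onz(ct,u,v,.006))
print("tape",onz(ct,573/1.5625,254/1.5625,.02),"axle",onz(ct,424/1.5625,296/1.5625,.09))
for n,z,p in(("s",.07,(242,341)),("m",.105,(278,343)),("l",.14,(329,389))): print(n,onz(ct,p[0]/1.5625,p[1]/1.5625,z))
A=cv2.resize(a[170:275,140:240],(400,420),interpolation=cv2.INTER_CUBIC)
B=cv2.resize(s[200:280,140:260],(600,400),interpolation=cv2.INTER_CUBIC)
C=cv2.resize(a[165:220,235:300],(390,330),interpolation=cv2.INTER_CUBIC)
D=cv2.resize(a[215:250,330:368],(190,175),interpolation=cv2.INTER_CUBIC)
o=np.zeros((600,800,3),np.uint8);o[:300,:450]=cv2.resize(B,(450,300)); o[:330,450:800]=C[:,:350]; o[300:600,:286]=cv2.resize(A,(286,300)); o[350:525,500:690]=D
cv2.imwrite("pics/crop.png",o)
E
```

```text
top [125.7  36.7] [123, 31, 7, 10, 39]
top [176.2  55.9] [168, 52, 16, 7, 51]
top [201.9  77.4] [192, 69, 20, 18, 125]
top [249.5 123.8] [228, 106, 44, 54, 572]
top [154.2 217.3] [151, 214, 8, 8, 50]
top [177.3 219. ] [172, 214, 12, 11, 111]
top [209.8 248.5] [202, 241, 17, 16, 219]
top [158.6 284.3] [141, 281, 35, 9, 140]
top [159.3 300.6] [143, 294, 35, 13, 133]
scene [170.4 157.4] [164, 151, 14, 15, 48]
scene [135.5 168.2] [129, 165, 14, 7, 74]
scene [222.2 183.2] [202, 168, 49, 38, 704]
scene [239.9 225.3] [233, 213, 17, 29, 343]
scene [191.  226.2] [185, 218, 13, 21, 160]
scene [162.2 241.3] [159, 237, 8, 13, 53]
scene [187.8 311.1] [166, 301, 44, 23, 211]
scene [197.5 325.8] [178, 313, 40, 26, 206]
nut [347.9125 232.375 ] [13, 13, 11, 10, 80]
nut approx [ 0.4595744  -0.23129819  0.006     ]
tape [ 0.65128634 -0.29702399  0.02      ] axle [ 0.56510026 -0.0227293   0.09      ]
s [0.50218392 0.28158756 0.07      ]
m [0.49101931 0.21558294 0.105     ]
l [0.41168435 0.13077151 0.14      ]
```

View pics/crop.png

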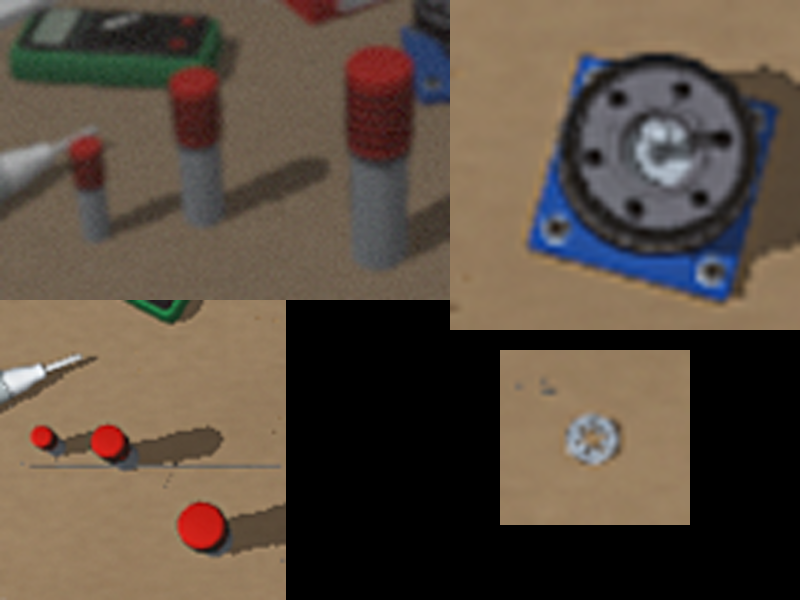

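The crop confirms the middle tool: about 27-30 mm across, between a smaller one and a larger one. Its grip centre is at about (0.491, 0.216). The nut is right way up at (0.460, -0.231), and the axle is at about (0.565, -0.023). I'll move over the nut for a wrist look.

jog_arm(
  deltas=[
    [[1, 3, -4.5, 0, 0], [1, 3, -4.5, 0, 0], [1, 3, -4.5, 0, 0], [1, 3, -4.5, 0, 0], [1, 3, -4.5, 0, 0], [1, 3, -4.5, 0, 0], [1, 3, -4.5, 0, 0], [1, 3, -4.5, 0, 0]],
  ],
)

```text
time_s: 1.2
tcp_pos: [0.397, 0.295, 0.2457]
eef_rot: [-180.0, -0.0, -13.4]
contact_force: [1.3, 0.2, 0.1]
gripper_width: 0.0878
gripper_force: 0.0
```

jog_arm(
  deltas=[
    [[1, 0, -5, 0, 0], [1, 0, -5, 0, 0], [1, 0, -5, 0, 0], [1, 0, -5, 0, 0], [1, 0, -5, 0, 0], [1, 0, -5, 0, 0], [1, 0, -5, 0, 0], [1, 0, -5, 0, 0]],
  ],
)

```text
time_s: 2.2
tcp_pos: [0.3961, -0.1049, 0.2459]
eef_rot: [-180.0, -0.1, -13.4]
contact_force: [1.3, 0.6, 1.0]
gripper_width: 0.0877
gripper_force: 0.0
```

jog_arm(
  deltas=[
    [[0, 2, -5, 0, 0], [0, 1, -4, 0, 0], [0, 0, 0, 0, 0], [0, 0, 0, 0, 0]],
  ],
)

```text
time_s: 2.7
tcp_pos: [0.426, -0.1933, 0.2453]
eef_rot: [-180.0, 0.0, -13.5]
contact_force: [0.4, 1.1, 0.6]
gripper_width: 0.0532
gripper_force: 0.0
```

```bash
python3 - <<'E'
from h import *
st=r.get_state(); ci=r.camera_info("wrist"); im=r.capture("wrist")
cv2.imwrite("pics/w1raw.png",im); cv2.imwrite("pics/w1.png",cv2.resize(im,(800,600)))
print(st["tcp_pos"],st["eef_rot"],{k:np.round(v,4).tolist() for k,v in ci.items()}, proj(ci,[.46,-.231,.006]))
E
```

```text
[ 0.42599511 -0.19333341  0.2453009 ] [-1.79994399e+02  3.64321759e-02 -1.34527136e+01] {'fx': 290.2214, 'fy': 290.2214, 'cx': 259.3526, 'cy': 187.9027, 'view': [[-0.2331, -0.9725, 0.0008, -0.0894], [0.9372, -0.2248, -0.2668, -0.4101], [0.2597, -0.0615, 0.9637, -0.5125], [0.0, 0.0, 0.0, 1.0]]} (np.float64(281.15568108249664), np.float64(132.3956204288394))
```

View pics/w1.png

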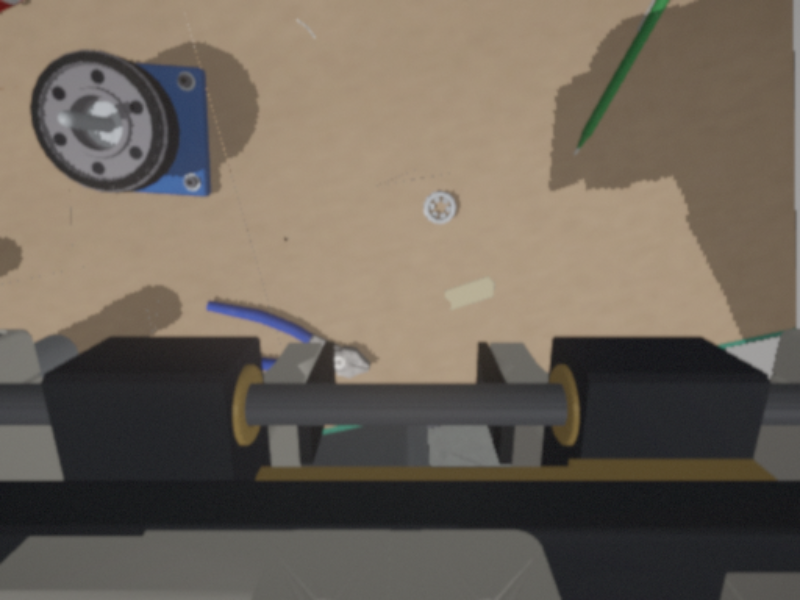

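The wrist view shows the nut at (440,207) and the axle tip near (62,118) in the 800x600 picture. Refining the nut position.

```bash
cat > nut.py <<'E'
from h import *
def nut(im,u,v,w=22,smax=50,vmin=110):
    u,v=int(u),int(v); roi=im[v-w:v+w,u-w:u+w]; h=cv2.cvtColor(roi,cv2.COLOR_BGR2HSV)
    m=((h[...,1]<smax)&(h[...,2]>vmin)).astype(np.uint8)
    k,l,st,c=cv2.connectedComponentsWithStats(cv2.morphologyEx(m,cv2.MORPH_CLOSE,np.ones((5,5))))
    i=1+np.argmax(st[1:,4]); x,y,ww,hh,a=st[i]
    cnt=max(cv2.findContours((l==i).astype(np.uint8),0,1)[0],key=len); e=cv2.minEnclosingCircle(cnt)
    print(st[i],e); return u-w+e[0][0],v-w+e[0][1]
E
cat > a.py <<'E'
from nut import *
im=cv2.imread("pics/w1raw.png"); st=r.get_state(); ci=r.camera_info("wrist")
p=nut(im,281,132); print(p,onz(ci,*p,.006)-st["tcp_pos"],onz(ci,*p,.006), "cam",ray(ci,0,0)[0]-st["tcp_pos"])
E
python3 a.py
```

```text
[ 11  12  23  22 392] ((21.887754440307617, 22.382652282714844), 11.198033332824707)
(280.8877544403076, 132.38265228271484) [ 0.03427714 -0.03730086 -0.23947266] [ 0.46032819 -0.23023225  0.006     ] cam [ 0.07052809 -0.01719249  0.13933647]
```

jog_arm(
  deltas=[
    [[0, 1.7, -1.9, -4, 0], [0, 1.73, -1.83, -5, 0], [0, 0, 0, -5, 0], [0, 0, 0, -4, 0], [0, 0, 0, -2.4, 0], [0, 0, 0, -1.5, 0], [0, 0, 0, -0.4, 0], [0, 0, 0, 0, 0]],
  ],
  force=10,
)

```text
time_s: 3.75
tcp_pos: [0.4613, -0.2304, 0.0232]
eef_rot: [-180.0, -0.1, -13.4]
contact_force: [-0.2, -0.2, 0.4]
gripper_width: 0.0437
gripper_force: 0.0
```

jog_arm(
  deltas=[
    [[-0.6, 0, 0, 0, 0], [-0.6, 0, 0, 0, 0], [-0.6, 0, 0, 0, 0], [-0.6, 0, 0, 0, 0], [-0.6, 0, 0, 0, 0], [-0.6, 0, 0, 0, 0]],
  ],
  force=40,
)

```text
time_s: 4.5
tcp_pos: [0.4611, -0.2308, 0.0231]
eef_rot: [180.0, -0.1, -13.4]
contact_force: [-0.9, 0.5, 7.6]
gripper_width: 0.0228
gripper_force: 40.0
```

```bash
python3 - <<'E'
from h import *
s=r.get_state();print(r.tip_extent,s)
im=r.capture("wrist"); cv2.imwrite("pics/w2.png",cv2.resize(im[180:384,100:420],(800,510)))
E
```

```text
0.019 {'time_s': 4.5, 'joints': array([-4.74902420e+00,  2.06480656e+01, -3.43229721e+01,  1.47506977e-02,
       -3.49793582e+01,  8.13453760e+01]), 'qd': array([-0.04375938, -0.02798033,  0.07764662,  0.00769783,  0.07157413,
        0.00663539]), 'joint_torque': array([-1.56475715e-01, -4.41949618e+01,  1.70612347e+01,  3.87285680e+00,
        4.75098118e-01,  3.14790965e-02]), 'tcp_pos': array([ 0.46106672, -0.23081769,  0.02311871]), 'eef_rot': array([ 1.79999094e+02, -5.03124655e-02, -1.33915653e+01]), 'contact_force': array([-0.93911774,  0.51599653,  7.64693131]), 'moment': array([ 0.27807907,  0.38328617, -0.03386842]), 'gripper_force': 40.00157839036547, 'gripper_width': 0.022820995408533343}
```

View pics/w2.png

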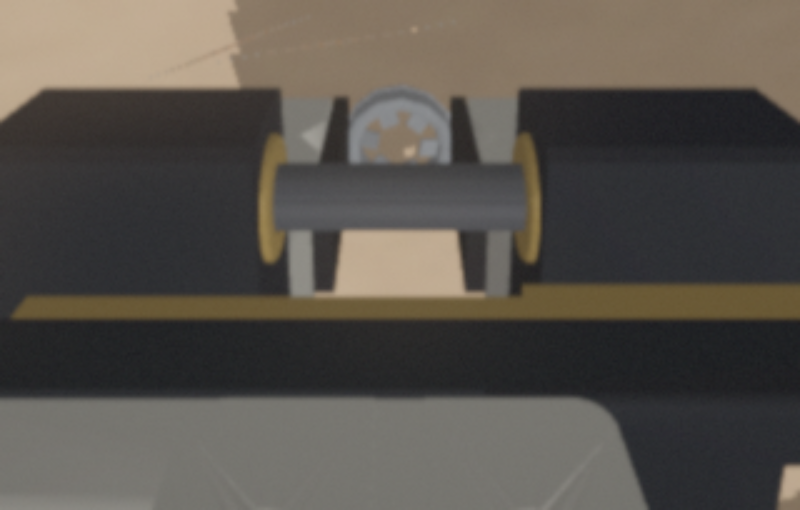

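The picture shows the nut flat between the pads with its teeth visible, near (400,140). I lift it and look again on the way to the axle.

jog_arm(
  deltas=[
    [[-0.6, 0, 0, 2, 0], [-0.6, 0, 0, 4, 0], [-0.6, 0, 1, 5, 0], [-0.6, 0.5, 4, 5, 0], [-0.6, 1, 5, 2, 0], [-0.6, 1, 5, 0, 0], [-0.6, 0.5, 4, 0, 0], [-0.6, 0, 0, 0, 0]],
  ],
)

```text
time_s: 5.55
tcp_pos: [0.4907, -0.0397, 0.2012]
eef_rot: [-180.0, -0.0, -13.2]
contact_force: [-0.3, -0.5, -0.2]
gripper_width: 0.0235
gripper_force: 40.0
```

```bash
python3 - <<'E'
from h import *
s=r.get_state();print(s["tcp_pos"],s["contact_force"],s["gripper_width"],s["gripper_force"])
ci=r.camera_info("wrist");im=r.capture("wrist"); cv2.imwrite("pics/w3raw.png",im); np.savez("pics/w3.npz",**ci)
im=cv2.resize(im,(800,600)); o=im.copy(); cv2.imwrite("pics/w3.png",o)
print(proj(ci,[.565,-.0227,.096]),proj(ci,s["tcp_pos"]-[0,0,.015]))
for n in("scene","top"): cv2.imwrite(f"pics/{n}1raw.png",r.capture(n))
E
```

```text
[ 0.49074193 -0.0396529   0.20124509] [-0.319771   -0.47624926 -0.23233095] 0.023473566535143826 40.00023999076802
(np.float64(217.66151982997786), np.float64(113.09454085885056)) (np.float64(258.5240072341981), np.float64(237.76002788643177))
```

View pics/w3.png

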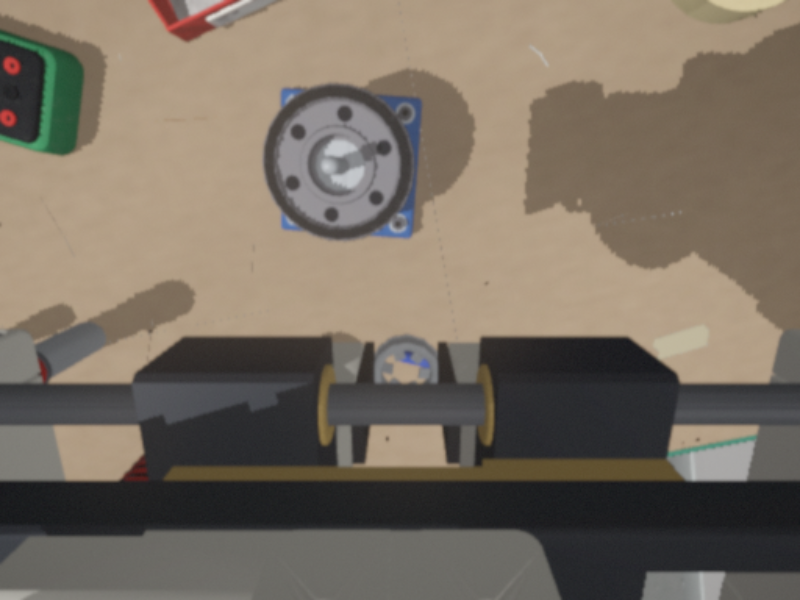

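The nut is held square at (407,368). The axle tip shows near (325,165), and the hub well is around (340,163). Next I enlarge both, with the top and scene views of the axle.

```bash
python3 - <<'E'
import cv2,numpy as np
w=cv2.imread("pics/w3raw.png");t=cv2.imread("pics/top1raw.png");s=cv2.imread("pics/scene1raw.png");s0=cv2.imread("pics/scene0raw.png")
f=lambda im,u,v,k:cv2.resize(im[v:v+k*3//4,u:u+k],(400,300),interpolation=cv2.INTER_CUBIC)
cv2.imwrite("pics/c4.png",np.vstack([np.hstack([f(w,190,85,60),f(w,230,210,60)]),np.hstack([f(t,250,170,50),f(s0,240,180,50)])]))
E
```

```text
(no output)
```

View pics/c4.png

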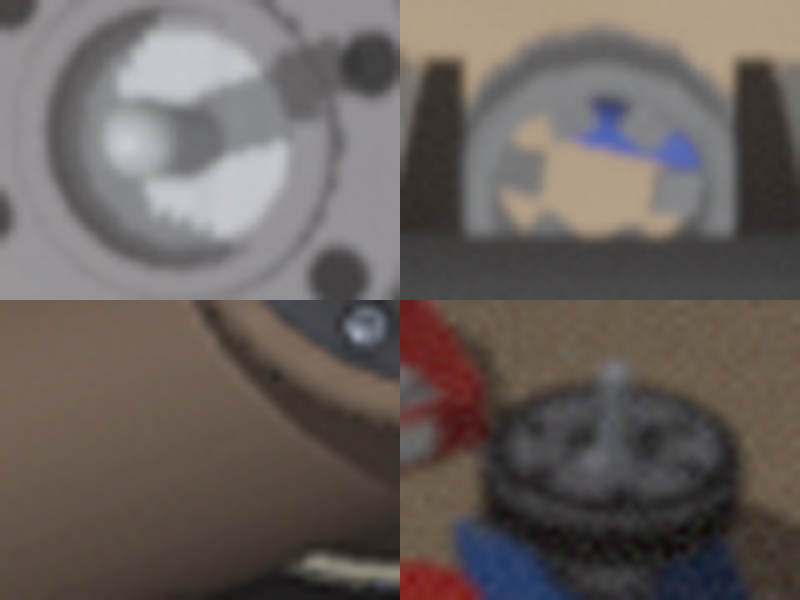

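```bash
python3 - <<'E'
from h import *
ci=dict(np.load("pics/w3.npz")); T=np.array([0.49074,-0.03965,0.20125])
ax=onz(ci,210.6,106.0,.091); print("axle",ax)
for n,v,z in(("bot",213.8,.0231),("top",218.9,.0151)): print(n,onz(ci,259.8,v,T[2]-z)-T)
print("mid L/R", onz(ci,(466-400)/6.667+229.6,233,T[2]-.0151)-T, onz(ci,(737-400)/6.667+229.6,233,T[2]-.0151)-T)
# axle check from the first top and scene pics
t=r.camera_info("top"); s=r.camera_info("scene")
print(proj(t,ax),proj(s,[ax[0],ax[1],.096]), "scene tip seen",240+(614-400)/8-.4,180+(360-300)/8-.4)
print("base axle from w1"); 
E
```

```text
axle [ 0.57190074 -0.01783053  0.091     ]
bot [ 0.01124764 -0.00341889 -0.0231    ]
top [ 0.01116295 -0.00338293 -0.0151    ]
mid L/R [ 0.00538356  0.01000197 -0.0151    ] [ 9.69885859e-06 -1.28206391e-02 -1.51000000e-02]
(np.float64(269.3799873376462), np.float64(186.85461153356582)) (np.float64(266.7642028462452), np.float64(186.69846360728602)) scene tip seen 266.35 187.1
base axle from w1
```

```bash
python3 - <<'E'
from h import *
ci=dict(np.load("pics/w3.npz")); T=np.array([0.49074,-0.03965,0.20125])
for v in(235,236.1,237): print(onz(ci,259.7,v,T[2]-.0186)-T)
# axle from two views: w3 ray & initial top view (tip centre seen?)
a=cv2.imread("pics/top0raw.png"); cv2.imwrite("pics/t5.png",cv2.resize(a[170:206,248:296],(800,600),interpolation=cv2.INTER_CUBIC))
E
```

```text
[-7.09078718e-05 -6.91475638e-04 -1.86000000e-02]
[-0.00075904 -0.00052983 -0.0186    ]
[-0.00132317 -0.00039732 -0.0186    ]
```

View pics/t5.png

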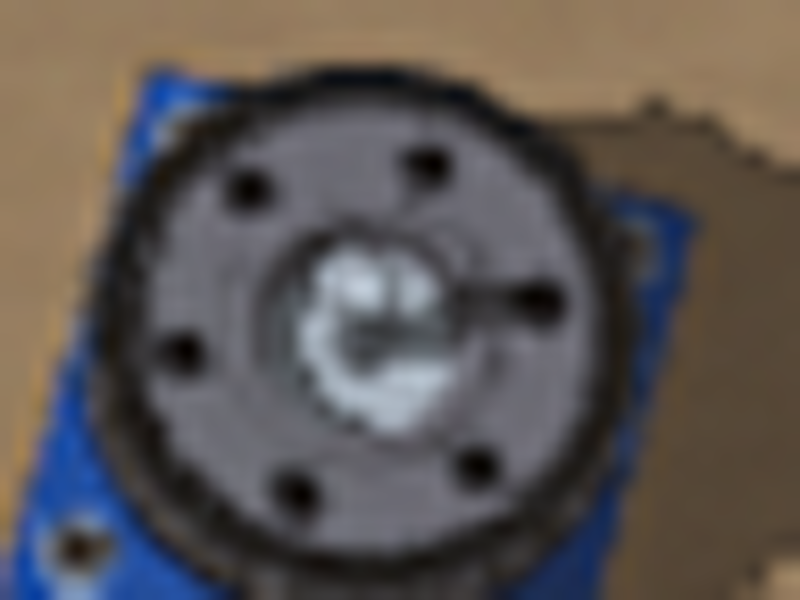

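The top view agrees: the tip is at about (355,283) in the crop, which matches the projection. The axle is at (0.5719, -0.0178). Hovering the nut above the tip.

jog_arm(
  deltas=[
    [[-0.6, 3, 0.8, 0, 0], [-0.6, 3, 0.8, -1, 0], [-0.6, 2.2, 0.65, -3, 0], [-0.6, 0, 0, -2.5, 0], [-0.6, 0, 0, -0.8, 0], [-0.6, 0, 0, 0, 0], [-0.6, 0, 0, 0, 0]],
  ],
)

```text
time_s: 6.58
tcp_pos: [0.5731, -0.0195, 0.1295]
eef_rot: [-180.0, -0.1, -13.4]
contact_force: [0.2, -0.6, -1.0]
gripper_width: 0.0231
gripper_force: 40.0
```

```bash
python3 - <<'E'
from h import *
s=r.get_state();print(s["tcp_pos"],s["contact_force"])
ci=r.camera_info("wrist");im=r.capture("wrist"); T=s["tcp_pos"]
print(proj(ci,[.5719,-.0178,.096]),proj(ci,T+[-.0008,-.0006,-.0186]),proj(ci,T+[-.0008,-.0006,-.0151]))
cv2.imwrite("pics/c6.png",cv2.resize(im[190:265,210:310],(800,600),interpolation=cv2.INTER_CUBIC))
E
```

```text
[ 0.57312155 -0.01954063  0.12947505] [ 0.17880743 -0.57282863 -1.04589356]
(np.float64(256.38938546716327), np.float64(227.65799288662714)) (np.float64(259.82374096131656), np.float64(236.13070292787933)) (np.float64(259.8342507236336), np.float64(238.69324520937386))
```

View pics/c6.png

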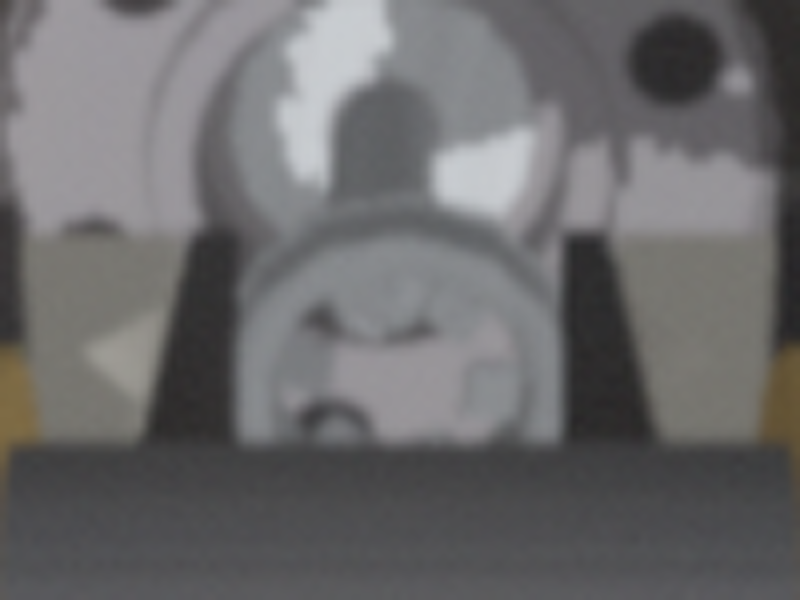

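The picture shows the nut ring centred at x≈400 and the shaded axle column at x≈383, with its foot at (383,80). The tip is hidden behind the ring. Checking the lateral offset and the hub height from these.

```bash
python3 - <<'E'
from h import *
ci=r.camera_info("wrist")
f=np.array([.973,-.231,0])
for z in (.048,.052,.057):
  print(z,[np.round(proj(ci,np.array([.5719,-.0178,z])+d),1).tolist() for d in (0*f,.005*f)])
print("tip target row foot:",210+383/8-.4,190+80/8-.4)
E
```

```text
0.048 [[257.2, 203.9], [257.2, 197.9]]
0.052 [[257.1, 205.5], [257.1, 199.4]]
0.057 [[257.1, 207.6], [257.1, 201.4]]
tip target row foot: 257.475 199.6
```

Lateral position agrees, and the hub is at roughly 52 mm. I correct by 2 mm in y and push the nut on slowly.

jog_arm(
  deltas=[
    [[-0.6, -0.04, 0.22, 0, 0], [-0.6, 0, 0, 0, 0], [-0.6, 0, 0, -0.7, 0], [-0.6, 0, 0, -0.5, 0], [-0.6, 0, 0, -0.2, 0], [-0.6, 0, 0, 0, 0]],
  ],
  force=50,
)

```text
time_s: 7.38
tcp_pos: [0.5723, -0.0171, 0.1141]
eef_rot: [180.0, 0.0, -13.4]
contact_force: [0.8, -0.6, -0.8]
gripper_width: 0.023
gripper_force: 50.0
```

jog_arm(
  deltas=[
    [[-0.6, 0, 0, -0.1, 0], [-0.6, 0, 0, -0.1, 0], [-0.6, 0, 0, -0.1, 0], [-0.6, 0, 0, 0, 0]],
  ],
)

```text
time_s: 7.88
tcp_pos: [0.573, -0.0173, 0.1117]
eef_rot: [-180.0, -0.1, -13.4]
contact_force: [4.1, -3.3, 1.5]
gripper_width: 0.0229
gripper_force: 50.0
```

jog_arm(
  deltas=[
    [[-0.6, 0.07, -0.06, 0, 0], [-0.6, 0, 0, -0.05, 0], [-0.6, 0, 0, -0.05, 0], [-0.6, 0, 0, 0, 0]],
  ],
)

```text
time_s: 8.38
tcp_pos: [0.5733, -0.0176, 0.1106]
eef_rot: [-180.0, -0.1, -13.4]
contact_force: [2.2, -2.6, 4.2]
gripper_width: 0.0231
gripper_force: 50.0
```

jog_arm(
  deltas=[
    [[-0.6, 0, 0, -0.05, 0], [-0.6, 0, 0, -0.05, 0], [-0.6, 0, 0, 0, 0]],
  ],
)

```text
time_s: 8.75
tcp_pos: [0.5735, -0.0176, 0.1096]
eef_rot: [-180.0, -0.1, -13.4]
contact_force: [4.2, -3.3, 5.1]
gripper_width: 0.0229
gripper_force: 50.0
```

jog_arm(
  deltas=[
    [[-0.6, 0.05, -0.06, 0, 0], [-0.6, 0, 0, -0.06, 0], [-0.6, 0, 0, -0.06, 0], [-0.6, 0, 0, 0, 0]],
  ],
)

```text
time_s: 9.25
tcp_pos: [0.5735, -0.0179, 0.1081]
eef_rot: [-180.0, -0.0, -13.4]
contact_force: [3.2, -0.5, 4.9]
gripper_width: 0.0226
gripper_force: 50.0
```

jog_arm(
  deltas=[
    [[-0.6, 0.02, -0.02, -0.06, 0], [-0.6, 0, 0, -0.06, 0], [-0.6, 0, 0, -0.06, 0], [-0.6, 0, 0, 0, 0], [-0.6, 0, 0, 0, 0]],
  ],
)

```text
time_s: 9.88
tcp_pos: [0.5736, -0.018, 0.1062]
eef_rot: [-180.0, -0.0, -13.4]
contact_force: [2.1, 1.6, 5.5]
gripper_width: 0.023
gripper_force: 50.0
```

Drag is steady at about 5.5 N. I go one more millimetre, then release and lift.

jog_arm(
  deltas=[
    [[-0.6, 0, 0, -0.06, 0], [-0.6, 0, 0, -0.06, 0], [-0.6, 0, 0, 0, 0], [0.1, 0, 0, 0, 0], [0.1, 0, 0, 0, 0], [0.1, 0, 0, 0, 0], [0.1, 0, 0, 0, 0], [0.1, 0, 0, 0.2, 0]],
  ],
)

```text
time_s: 10.88
tcp_pos: [0.5732, -0.0185, 0.1068]
eef_rot: [180.0, 0.0, -13.4]
contact_force: [-0.1, 0.3, -0.6]
gripper_width: 0.0479
gripper_force: 0.0
```

jog_arm(
  deltas=[
    [[0.1, 0, 0, 1, 0], [0.1, 0, 0, 3, 0], [0.1, 0, 0, 4, 0], [0.1, -1, 3, 2, 0], [0.1, -2, 4, 0, 0], [0.1, -2, 4, 0, 0], [0.1, 0, 0, 0, 0]],
  ],
)

```text
time_s: 11.75
tcp_pos: [0.5228, 0.0936, 0.2083]
eef_rot: [-179.9, -0.1, -13.2]
contact_force: [-0.1, -0.0, -0.6]
gripper_width: 0.0487
gripper_force: 0.0
```

```bash
python3 - <<'E'
from h import *
s=r.get_state();print(s["tcp_pos"],s["contact_force"])
ci=r.camera_info("wrist");im=r.capture("wrist"); np.savez("pics/w7.npz",**ci); cv2.imwrite("pics/w7raw.png",im)
np.set_printoptions(precision=1)
print("tip",proj(ci,[.5724,-.0178,.096]),"tool top",proj(ci,[.491,.2156,.105]))
sc=r.capture("scene");t=r.capture("top"); cv2.imwrite("pics/scene2raw.png",sc);cv2.imwrite("pics/top2raw.png",t)
f=lambda im,u,v,k,w,h:cv2.resize(im[v:v+k*h//w,u:u+k],(w,h),interpolation=cv2.INTER_CUBIC)
cv2.imwrite("pics/c7.png",np.vstack([cv2.resize(im,(512,384))[:300],np.hstack([f(sc,240,170,60,256,216),f(im,max(0,int(proj(ci,[.5724,-.0178,.096])[0])-30),max(0,int(proj(ci,[.5724,-.0178,.096])[1])-25),60,256,216)])]))
E
```

```text
[0.52276317 0.09361149 0.2082546 ] [-0.05702486 -0.0436688  -0.56895254]
tip (np.float64(375.12072857904695), np.float64(106.37204182010666)) tool top (np.float64(138.5289275856586), np.float64(255.08028483734316))
```

View pics/c7.png

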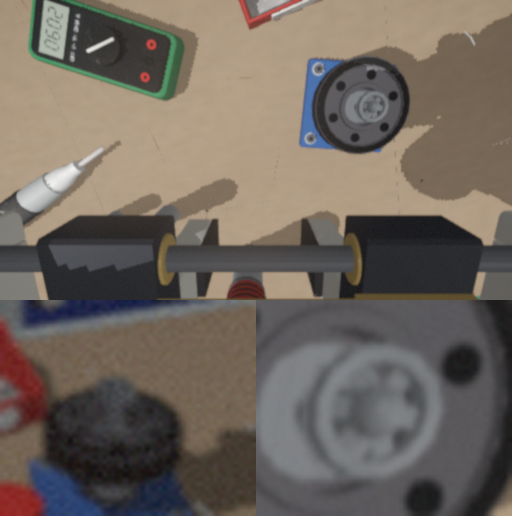

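The nut sits level on the axle, with the tip showing through its teeth at (378,410) in the lower right panel, so it holds by itself. That was my last picture; from here I measure numerically. I move so the wrist camera is over the setting tool.

jog_arm(
  deltas=[
    [[0.1, -2, 2, 3, 0], [0.1, -2.5, 3, 1.5, 0], [0.1, -2.5, 3.5, 0, 0], [0.1, -2.5, 3.5, 0, 0], [0.1, -0.5, 0.6, 0, 0], [0.1, 0, 0, 0, 0], [0.1, 0, 0, 0, 0]],
  ],
)

```text
time_s: 12.78
tcp_pos: [0.4242, 0.2167, 0.2519]
eef_rot: [180.0, 0.0, -13.5]
contact_force: [0.6, -0.6, -0.2]
gripper_width: 0.0482
gripper_force: 0.0
```

```bash
cat > red.py <<'E'
from h import *
s=r.get_state();ci=r.camera_info("wrist");im=r.capture("wrist");T=s["tcp_pos"];print(T,s["eef_rot"],ray(ci,0,0)[0])
h=cv2.cvtColor(im,cv2.COLOR_BGR2HSV); m=(((h[...,0]<8)|(h[...,0]>172))&(h[...,1]>130)&(h[...,2]>60)).astype(np.uint8)
k,l,st,c=cv2.connectedComponentsWithStats(m)
for i in range(1,k):
    if st[i,4]>60:
        cnt=max(cv2.findContours((l==i).astype(np.uint8),0,1)[0],key=len); e=cv2.minEnclosingCircle(cnt); el=cv2.fitEllipse(cnt)
        print(st[i].tolist(),c[i].round(1),"circ",np.round(e[0],1),round(e[1],1),"ell",np.round(el[0]+el[1],1),"P",onz(ci,*e[0],.105).round(4),"c",onz(ci,*c[i],.105).round(4))
print("pred",proj(ci,[.491,.2156,.105]))
E
python3 red.py
```

```text
[0.42416044 0.21671775 0.25194555] [ 1.79977670e+02  2.94042073e-03 -1.34664472e+01] [0.4946501  0.19947789 0.39127436]
[226, 99, 30, 30, 722] [240.6 113.3] circ [240.2 113.3] 15.4 ell [240.6 113.3  29.1  29.7] P [0.4938 0.2181 0.105 ] c [0.4938 0.2178 0.105 ]
[172, 108, 19, 18, 265] [181.  116.7] circ [180.9 117.1] 9.5 ell [181.  116.7  16.8  18.3] P [0.5037 0.2742 0.105 ] c [0.504 0.274 0.105]
[321, 154, 53, 47, 1798] [347.1 176.8] circ [346.5 175.5] 27.1 ell [347.2 176.9  41.6  53.7] P [0.4097 0.1288 0.105 ] c [0.4083 0.1284 0.105 ]
[218, 223, 41, 17, 286] [237.6 229.5] circ [238.  230.5] 21.4 ell [237.2 229.7   7.3  51.2] P [0.3772 0.2507 0.105 ] c [0.3783 0.2508 0.105 ]
pred (np.float64(243.48302562604712), np.float64(115.6761680465851))
```

jog_arm(
  deltas=[
    [[0.1, 3.5, 0.05, 0, 0], [0.1, 3.4, 0.05, -2, 0], [0.1, 0.05, 0, -5, 0], [0.1, 0, 0, -4.5, 0], [0.1, 0, 0, -3, 0], [0.1, 0, 0, -1.6, 0], [0.1, 0, 0, -0.4, 0], [0.1, 0, 0, 0, 0]],
  ],
  force=25,
)

```text
time_s: 13.82
tcp_pos: [0.4937, 0.2188, 0.0878]
eef_rot: [-180.0, -0.0, -13.4]
contact_force: [0.8, -0.1, -0.3]
gripper_width: 0.0481
gripper_force: 0.0
```

jog_arm(
  deltas=[
    [[-0.6, 0, 0, 0, 0], [-0.6, 0, 0, 0, 0], [-0.6, 0, 0, 0, 0], [-0.6, 0, 0, 0, 0], [-0.6, 0, 0, 0, 0]],
  ],
  force=40,
)

```text
time_s: 14.45
tcp_pos: [0.4934, 0.2188, 0.0877]
eef_rot: [-180.0, -0.0, -13.4]
contact_force: [-1.8, -0.5, 6.6]
gripper_width: 0.0295
gripper_force: 40.0
```

jog_arm(
  deltas=[
    [[-0.6, 0, 0, 1, 0], [-0.6, 0, 0, 3, 0], [-0.6, 0, 0, 5, 0], [-0.6, 0, 0, 3.3, 0], [-0.6, 0, 0, 0, 0]],
  ],
)

```text
time_s: 15.08
tcp_pos: [0.4942, 0.2194, 0.2133]
eef_rot: [-179.7, -0.2, -13.4]
contact_force: [1.0, 0.1, -1.1]
gripper_width: 0.0294
gripper_force: 40.0
```

jog_arm(
  deltas=[
    [[-0.6, 1, -3, 0, 0], [-0.6, 1.3, -4, 0, 0], [-0.6, 1.3, -4, 0, 0], [-0.6, 1.3, -4, 0, 0], [-0.6, 1.3, -4, 0, 0], [-0.6, 1, -3, 0, 0], [-0.6, 0.7, -1.7, 0, 0], [-0.6, 0, 0, 0, 0]],
  ],
)

```text
time_s: 16.08
tcp_pos: [0.5719, -0.0193, 0.2092]
eef_rot: [180.0, 0.1, -13.5]
contact_force: [0.1, 0.6, -2.0]
gripper_width: 0.0296
gripper_force: 40.0
```

```bash
python3 - <<'E'
from h import *
s=r.get_state();print(s["tcp_pos"],s["contact_force"],s["moment"],s["gripper_width"])
ci=r.camera_info("wrist");im=r.capture("wrist");np.savez("pics/w8.npz",**ci);cv2.imwrite("pics/w8raw.png",im)
T=s["tcp_pos"]
# tube edges (tube 26mm): projected axis points & half widths at a few heights
for dz in(-.05,-.07,-.0877): print(dz,proj(ci,T+[0,0,dz]),proj(ci,T+[.01265,-.003,dz]))
print(proj(ci,[.573,-.0182,.096]))
g=cv2.cvtColor(im,cv2.COLOR_BGR2GRAY)
for v in (200,206,212,218,224): print(v,g[v,215:305:2].tolist())
E
```

```text
[ 0.571909   -0.01932374  0.20920696] [ 0.13875547  0.63762016 -1.95030711] [ 0.09930049  0.02459488 -0.02597507] 0.0296277690885162
-0.05 (np.float64(258.56143270296457), np.float64(215.92750665672085)) (np.float64(258.4882259652709), np.float64(198.08783129246032))
-0.07 (np.float64(258.5936604587999), np.float64(206.46384930925143)) (np.float64(258.5274518767318), np.float64(190.0528753534242))
-0.0877 (np.float64(258.61783121688654), np.float64(199.36612356225504)) (np.float64(258.556792782139), np.float64(184.04274395359))
(np.float64(257.156602046706), np.float64(189.911415208785))
200 [161, 130, 123, 81, 68, 69, 98, 101, 130, 148, 149, 148, 147, 148, 144, 111, 96, 93, 93, 94, 91, 93, 94, 94, 96, 96, 96, 96, 99, 104, 97, 60, 58, 59, 97, 141, 122, 85, 64, 65, 86, 112, 133, 163, 165]
206 [162, 157, 142, 136, 133, 92, 68, 67, 81, 94, 116, 144, 146, 147, 109, 94, 94, 94, 93, 91, 92, 87, 88, 84, 90, 94, 96, 97, 98, 100, 105, 134, 141, 125, 97, 76, 63, 64, 89, 103, 137, 148, 163, 165, 166]
212 [162, 160, 160, 161, 162, 163, 160, 144, 97, 69, 64, 64, 77, 90, 88, 75, 69, 69, 60, 55, 51, 50, 52, 51, 50, 53, 54, 66, 71, 75, 91, 100, 69, 60, 65, 104, 152, 161, 160, 160, 162, 162, 161, 161, 161]
218 [154, 153, 152, 152, 152, 154, 154, 131, 127, 131, 156, 152, 95, 61, 50, 56, 51, 50, 52, 55, 59, 57, 58, 59, 57, 58, 52, 51, 51, 55, 54, 55, 89, 153, 161, 144, 126, 126, 140, 152, 151, 152, 153, 153, 153]
224 [116, 114, 115, 113, 114, 115, 69, 45, 47, 68, 144, 87, 52, 50, 50, 48, 54, 56, 55, 48, 46, 46, 48, 47, 50, 48, 48, 54, 57, 50, 49, 55, 51, 61, 137, 98, 43, 43, 47, 92, 114, 115, 115, 114, 115]
```

```bash
python3 - <<'E'
import cv2
g=cv2.cvtColor(cv2.imread("pics/w8raw.png"),cv2.COLOR_BGR2GRAY)
for u in (252,258,264): print(u,g[165:215,u].tolist())
for v in (188,191,194,197,203): print(v,g[v,236:284].tolist())
E
```

```text
252 [149, 150, 162, 184, 196, 198, 198, 199, 195, 179, 150, 145, 174, 192, 194, 191, 191, 192, 183, 163, 153, 142, 121, 106, 101, 100, 100, 96, 93, 94, 94, 96, 95, 93, 94, 92, 92, 93, 94, 93, 95, 93, 88, 77, 71, 72, 67, 58, 53, 56]
258 [164, 185, 197, 199, 200, 200, 199, 194, 170, 134, 140, 176, 191, 184, 155, 121, 118, 119, 106, 98, 99, 96, 95, 95, 95, 94, 96, 94, 94, 96, 95, 93, 94, 94, 94, 93, 94, 95, 94, 94, 93, 87, 75, 72, 71, 64, 54, 50, 55, 59]
264 [145, 145, 163, 183, 188, 174, 156, 150, 143, 130, 118, 118, 151, 181, 194, 194, 179, 160, 163, 171, 159, 129, 103, 96, 96, 96, 96, 97, 98, 95, 95, 96, 96, 96, 95, 96, 97, 95, 97, 95, 95, 91, 82, 70, 71, 68, 59, 54, 54, 56]
188 [146, 144, 146, 149, 146, 132, 109, 121, 171, 201, 196, 172, 136, 128, 135, 120, 106, 99, 100, 98, 97, 96, 95, 95, 96, 94, 95, 95, 96, 96, 98, 106, 127, 154, 168, 159, 126, 103, 108, 125, 129, 124, 115, 128, 144, 148, 148, 148]
191 [139, 146, 143, 144, 147, 147, 141, 135, 163, 198, 186, 151, 121, 112, 107, 102, 100, 97, 94, 93, 95, 94, 96, 96, 95, 96, 96, 94, 96, 95, 97, 98, 97, 98, 100, 103, 106, 124, 142, 145, 139, 128, 130, 144, 147, 146, 148, 147]
194 [145, 148, 148, 144, 143, 146, 147, 148, 150, 147, 133, 121, 114, 107, 100, 96, 94, 95, 94, 95, 95, 93, 96, 95, 93, 94, 94, 95, 95, 95, 96, 95, 96, 98, 98, 99, 102, 112, 125, 126, 124, 137, 142, 140, 141, 141, 144, 146]
197 [149, 149, 148, 148, 149, 147, 143, 140, 139, 131, 122, 112, 100, 95, 95, 93, 95, 93, 93, 94, 94, 94, 94, 92, 94, 94, 94, 96, 96, 96, 96, 97, 97, 97, 98, 99, 100, 103, 112, 112, 94, 73, 65, 60, 61, 66, 83, 114]
203 [148, 148, 149, 148, 149, 148, 145, 130, 106, 95, 95, 95, 93, 94, 94, 94, 94, 94, 94, 93, 93, 94, 94, 93, 94, 95, 94, 94, 97, 97, 97, 97, 95, 97, 96, 100, 100, 102, 104, 109, 118, 118, 107, 101, 105, 119, 131, 134]
```

jog_arm(
  deltas=[
    [[-0.6, 0.06, 0.18, 0, 0], [-0.6, 0, 0, -1.5, 0], [-0.6, 0, 0, -0.7, 0], [-0.6, 0, 0, 0, 0], [-0.6, 0, 0, -0.3, 0], [-0.6, 0, 0, -0.2, 0], [-0.6, 0, 0, 0, 0]],
  ],
)

```text
time_s: 17.0
tcp_pos: [0.5726, -0.0167, 0.183]
eef_rot: [180.0, 0.0, -13.4]
contact_force: [-0.3, 0.3, -1.1]
gripper_width: 0.029
gripper_force: 40.0
```

jog_arm(
  deltas=[
    [[-0.6, 0, 0, -0.1, 0], [-0.6, 0, 0, -0.1, 0], [-0.6, 0, 0, 0, 0]],
  ],
)

```text
time_s: 17.38
tcp_pos: [0.5726, -0.0167, 0.1809]
eef_rot: [180.0, 0.0, -13.4]
contact_force: [-0.6, -1.1, -1.4]
gripper_width: 0.0294
gripper_force: 40.0
```

jog_arm(
  deltas=[
    [[-0.6, 0, 0, -0.1, 0], [-0.6, 0, 0, -0.1, 0], [-0.6, 0, 0, 0, 0]],
  ],
)

```text
time_s: 17.75
tcp_pos: [0.5726, -0.0167, 0.1789]
eef_rot: [180.0, 0.0, -13.4]
contact_force: [-0.6, -0.0, -0.8]
gripper_width: 0.0295
gripper_force: 40.0
```

jog_arm(
  deltas=[
    [[-0.6, 0, -0.08, 0, 0], [-0.6, 0, 0, -0.1, 0], [-0.6, 0, 0, -0.1, 0], [-0.6, 0, 0, 0, 0]],
  ],
)

```text
time_s: 18.25
tcp_pos: [0.573, -0.0175, 0.1776]
eef_rot: [-180.0, -0.1, -13.4]
contact_force: [-0.7, 0.1, 3.9]
gripper_width: 0.029
gripper_force: 40.0
```

jog_arm(
  deltas=[
    [[-0.6, 0, 0, -0.1, 0], [-0.6, 0, 0, -0.1, 0], [-0.6, 0, 0, 0, 0]],
  ],
)

```text
time_s: 18.62
tcp_pos: [0.5729, -0.0174, 0.1754]
eef_rot: [-180.0, -0.0, -13.4]
contact_force: [-0.7, 0.2, 3.5]
gripper_width: 0.0293
gripper_force: 40.0
```

jog_arm(
  deltas=[
    [[-0.6, 0, 0, -0.1, 0], [-0.6, 0, 0, -0.1, 0], [-0.6, 0, 0, 0, 0]],
  ],
)

```text
time_s: 19.0
tcp_pos: [0.5729, -0.0173, 0.1732]
eef_rot: [-180.0, -0.0, -13.4]
contact_force: [-0.2, 0.4, 3.0]
gripper_width: 0.0292
gripper_force: 40.0
```

Contact with the nut, with steady drag. I go down to just above the highest possible hub position.

jog_arm(
  deltas=[
    [[-0.6, 0, 0, -0.2, 0], [-0.6, 0, 0, -0.2, 0], [-0.6, 0, 0, -0.2, 0], [-0.6, 0, 0, -0.2, 0], [-0.6, 0, 0, -0.2, 0], [-0.6, 0, 0, -0.2, 0], [-0.6, 0, 0, -0.2, 0], [-0.6, 0, 0, 0, 0]],
  ],
)

```text
time_s: 20.0
tcp_pos: [0.5727, -0.0174, 0.1588]
eef_rot: [-180.0, -0.0, -13.4]
contact_force: [0.7, 0.2, 1.2]
gripper_width: 0.0294
gripper_force: 40.0
```

jog_arm(
  deltas=[
    [[-0.6, 0, 0, -0.2, 0], [-0.6, 0, 0, -0.1, 0], [-0.6, 0, 0, 0, 0]],
  ],
)

```text
time_s: 20.38
tcp_pos: [0.5728, -0.0174, 0.1561]
eef_rot: [-180.0, -0.0, -13.4]
contact_force: [-0.6, 0.3, 3.7]
gripper_width: 0.0292
gripper_force: 40.0
```

jog_arm(
  deltas=[
    [[-0.6, 0, 0, -0.1, 0], [-0.6, 0, 0, 0, 0]],
  ],
)

```text
time_s: 20.62
tcp_pos: [0.5728, -0.0174, 0.1551]
eef_rot: [-180.0, -0.0, -13.4]
contact_force: [-0.2, 0.7, 4.0]
gripper_width: 0.0292
gripper_force: 40.0
```

jog_arm(
  deltas=[
    [[-0.6, 0, 0, -0.1, 0], [-0.6, 0, 0, 0, 0]],
  ],
)

```text
time_s: 20.88
tcp_pos: [0.5728, -0.0174, 0.154]
eef_rot: [-180.0, -0.0, -13.4]
contact_force: [0.6, 0.6, 2.7]
gripper_width: 0.0293
gripper_force: 40.0
```

```bash
cat > wh.py <<'E'
import sys
from h import *
fz=[];ims=[]
for i in range(6): ims.append(r.capture("scene").astype(np.float32)); fz.append(r.get_state()["contact_force"][2])
im=np.mean(ims,0); g=cv2.cvtColor(im,cv2.COLOR_BGR2GRAY); np.save(f"pics/s_{sys.argv[1]}.npy",g)
s=r.get_state(); ci=r.camera_info("scene")
u,v=proj(ci,[.573,-.018,.045]); out=[]
ref=np.load("pics/s_0.npy"); u,v=int(u),int(v)
# wheel's near rim; sub-pixel shift by ECC translation
for (x0,x1,y0,y1) in((u-30,u+30,v-4,v+14),(u-30,u,v-8,v+12)):
    W=np.eye(2,3,dtype=np.float32)
    try: cc,W=cv2.findTransformECC(ref[y0:y1,x0:x1],g[y0:y1,x0:x1],W,cv2.MOTION_TRANSLATION); out.append((W[:,2].round(2).tolist(),round(cc,3)))
    except Exception as e: out.append("fail")
d=np.array(proj(ci,[.53,-.018,.045]))-proj(ci,[.53,-.018,.048])
print("z",s["tcp_pos"][2].round(4),"F",np.round(fz,1),np.mean(fz).round(2),out,"3mm=",d.round(2),"t",s["time_s"])
E
python3 wh.py 0; ls pics/*.npy
```

```text
z 0.154 F [3.3 3.6 4.2 3.  2.6 3.2] 3.32 [([-0.0, -0.0], 1.0), ([0.0, -0.0], 1.0)] 3mm= [-0.05  0.95] t 21.175
pics/s_0.npy
```

jog_arm(
  deltas=[
    [[-0.6, 0, 0, -0.1, 0], [-0.6, 0, 0, -0.1, 0], [-0.6, 0, 0, 0, 0]],
  ],
)

```text
time_s: 21.55
tcp_pos: [0.5727, -0.0175, 0.1521]
eef_rot: [-180.0, -0.0, -13.4]
contact_force: [1.3, 0.5, 4.4]
gripper_width: 0.0293
gripper_force: 40.0
```

```bash
python3 wh.py 1
```

```text
z 0.1521 F [2.6 4.7 4.3 3.7 5.2 5. ] 4.24 [([0.019999999552965164, 0.03999999910593033], 0.999), ([0.019999999552965164, -0.0], 1.0)] 3mm= [-0.05  0.95] t 21.85
```

jog_arm(
  deltas=[
    [[-0.6, 0, 0, -0.1, 0], [-0.6, 0, 0, 0, 0]],
  ],
)

```text
time_s: 22.1
tcp_pos: [0.5727, -0.0174, 0.1511]
eef_rot: [-180.0, -0.0, -13.4]
contact_force: [0.8, 0.3, 4.8]
gripper_width: 0.0293
gripper_force: 40.0
```

```bash
python3 wh.py 2
```

```text
z 0.151 F [4.1 4.1 4.4 5.  3.9 4.3] 4.29 [([0.029999999329447746, 0.019999999552965164], 0.999), ([0.009999999776482582, 0.0], 1.0)] 3mm= [-0.05  0.95] t 22.4
```

jog_arm(
  deltas=[
    [[-0.6, 0, 0, -0.1, 0], [-0.6, 0, 0, 0, 0]],
  ],
)

```text
time_s: 22.65
tcp_pos: [0.5727, -0.0174, 0.15]
eef_rot: [-180.0, -0.0, -13.4]
contact_force: [2.3, 0.8, 3.9]
gripper_width: 0.0293
gripper_force: 40.0
```

```bash
python3 wh.py 3
```

```text
z 0.15 F [3.4 4.2 3.9 4.5 4.2 3.7] 3.98 [([0.029999999329447746, 0.009999999776482582], 0.999), ([0.019999999552965164, -0.019999999552965164], 1.0)] 3mm= [-0.05  0.95] t 22.95
```

jog_arm(
  deltas=[
    [[-0.6, 0, 0, -0.1, 0], [-0.6, 0, 0, 0, 0]],
  ],
)

```text
time_s: 23.2
tcp_pos: [0.5727, -0.0175, 0.1491]
eef_rot: [-180.0, -0.0, -13.4]
contact_force: [0.3, 0.8, 5.1]
gripper_width: 0.029
gripper_force: 40.0
```

```bash
python3 wh.py 4
```

```text
z 0.149 F [4.7 4.3 4.9 5.5 4.9 4.8] 4.87 [([-0.0, 0.18000000715255737], 0.992), ([-0.029999999329447746, 0.07000000029802322], 0.996)] 3mm= [-0.05  0.95] t 23.5
```

jog_arm(
  deltas=[
    [[-0.6, 0, 0, -0.1, 0], [-0.6, 0, 0, 0, 0]],
  ],
)

```text
time_s: 23.75
tcp_pos: [0.5728, -0.0174, 0.1483]
eef_rot: [-180.0, -0.0, -13.4]
contact_force: [0.8, 0.9, 5.0]
gripper_width: 0.0296
gripper_force: 40.0
```

```bash
python3 wh.py 5
```

```text
z 0.1482 F [5.8 6.4 6.1 5.8 5.9 5.6] 5.93 [([-0.05999999865889549, 0.4399999976158142], 0.958), ([-0.09000000357627869, 0.23000000417232513], 0.983)] 3mm= [-0.05  0.95] t 24.05
```

Hub contact is at TCP z ≈ 0.149: the wheel has begun to move and the force is rising as 0.6 + 1.5/mm.

jog_arm(
  deltas=[
    [[-0.6, 0, 0, -0.1, 0], [-0.6, 0, 0, 0, 0]],
  ],
)

```text
time_s: 24.3
tcp_pos: [0.5728, -0.0175, 0.1475]
eef_rot: [-180.0, -0.0, -13.4]
contact_force: [0.5, 0.6, 7.0]
gripper_width: 0.0294
gripper_force: 40.0
```

```bash
python3 wh.py 6
```

```text
z 0.1474 F [6.5 7.8 6.3 7.  6.7 7.2] 6.94 [([-0.05999999865889549, 0.550000011920929], 0.994), ([-0.11999999731779099, 0.33000001311302185], 0.966)] 3mm= [-0.05  0.95] t 24.6
```

jog_arm(
  deltas=[
    [[-0.6, 0, 0, -0.1, 0], [-0.6, 0, 0, 0, 0]],
  ],
)

```text
time_s: 24.85
tcp_pos: [0.5729, -0.0175, 0.1466]
eef_rot: [-180.0, -0.0, -13.4]
contact_force: [0.8, 0.3, 8.6]
gripper_width: 0.0293
gripper_force: 40.0
```

```bash
python3 wh.py 7
```

```text
z 0.1466 F [8.6 7.8 8.6 8.2 7.7 8.3] 8.2 [([-0.09000000357627869, 0.7599999904632568], 0.992), ([-0.11999999731779099, 0.5099999904632568], 0.929)] 3mm= [-0.05  0.95] t 25.15
```

Force, travel and wheel image all give about 2.4 mm of squeeze. One last step takes it to about 3.4 mm, which the 0.5 mm give-back reduces to about 3.

jog_arm(
  deltas=[
    [[-0.6, 0, 0, -0.06, 0], [-0.6, 0, 0, -0.06, 0], [-0.6, 0, 0, 0, 0]],
  ],
)

```text
time_s: 25.52
tcp_pos: [0.573, -0.0175, 0.1457]
eef_rot: [-180.0, -0.1, -13.4]
contact_force: [-1.3, 0.8, 9.2]
gripper_width: 0.0294
gripper_force: 40.0
```

```bash
python3 wh.py 8
```

```text
z 0.1457 F [10.  10.2 11.  10.3 11.3 11.3] 10.67 [([-0.14000000059604645, 0.9800000190734863], 0.983), ([-0.18000000715255737, 0.5899999737739563], 0.979)] 3mm= [-0.05  0.95] t 25.825
```

jog_arm(
  deltas=[
    [[-0.6, 0, 0, 0.2, 0], [-0.6, 0, 0, 0.3, 0], [-0.6, 0, 0, 0.5, 0], [-0.6, 0, 0, 1, 0], [-0.6, 0, 0, 2, 0], [-0.6, 0, 0, 2, 0], [-0.6, 0, 0, 1, 0], [-0.6, 0, 0, 0, 0]],
  ],
)

```text
time_s: 26.82
tcp_pos: [0.5729, -0.0173, 0.2155]
eef_rot: [-180.0, -0.1, -13.4]
contact_force: [0.1, 0.1, -1.6]
gripper_width: 0.0292
gripper_force: 40.0
```

jog_arm(
  deltas=[
    [[-0.6, -1, 3, 0, 0], [-0.6, -1.3, 4, 0, 0], [-0.6, -1.3, 4, 0, 0], [-0.6, -1.3, 4, 0, 0], [-0.6, -1.3, 4, 0, 0], [-0.6, -1, 3, 0, 0], [-0.6, -0.75, 1.6, 0, 0], [-0.6, 0, 0, 0, 0]],
  ],
)

```text
time_s: 27.82
tcp_pos: [0.4925, 0.2191, 0.2142]
eef_rot: [180.0, 0.0, -13.3]
contact_force: [0.1, -1.2, -0.4]
gripper_width: 0.0294
gripper_force: 40.0
```

```bash
python3 wh.py 9
```

```text
z 0.2148 F [-1.3 -1.2 -0.7 -1.3 -1.  -1. ] -1.09 [([-0.8500000238418579, 0.14000000059604645], 0.812), ([0.3499999940395355, -0.4399999976158142], 0.906)] 3mm= [-0.05  0.95] t 28.125
```

Now to set the tool down gently.

jog_arm(
  deltas=[
    [[-0.6, 0, 0, -4, 0], [-0.6, 0, 0, -4, 0], [-0.6, 0, 0, -3, 0], [-0.6, 0, 0, -1, 0], [-0.6, 0, 0, -0.3, 0], [-0.6, 0, 0, 0, 0], [-0.6, 0, 0, 0, 0]],
  ],
)

```text
time_s: 29.0
tcp_pos: [0.4937, 0.219, 0.0929]
eef_rot: [-179.9, -0.1, -13.4]
contact_force: [0.6, 0.8, -0.9]
gripper_width: 0.0296
gripper_force: 40.0
```

jog_arm(
  deltas=[
    [[-0.6, 0, 0, -0.1, 0], [-0.6, 0, 0, -0.1, 0], [-0.6, 0, 0, 0, 0]],
  ],
)

```text
time_s: 29.38
tcp_pos: [0.4931, 0.2185, 0.0898]
eef_rot: [180.0, 0.0, -13.4]
contact_force: [0.6, -0.6, -1.2]
gripper_width: 0.0294
gripper_force: 40.0
```

jog_arm(
  deltas=[
    [[-0.6, 0, 0, -0.1, 0], [-0.6, 0, 0, -0.08, 0], [-0.6, 0, 0, 0, 0], [-0.6, 0, 0, 0, 0]],
  ],
)

```text
time_s: 29.88
tcp_pos: [0.4931, 0.2185, 0.088]
eef_rot: [180.0, 0.0, -13.4]
contact_force: [-0.2, -1.0, -1.5]
gripper_width: 0.0291
gripper_force: 40.0
```

jog_arm(
  deltas=[
    [[-0.6, 0, 0, -0.05, 0], [-0.6, 0, 0, 0, 0]],
  ],
)

```text
time_s: 30.12
tcp_pos: [0.4933, 0.2186, 0.0878]
eef_rot: [-180.0, -0.0, -13.4]
contact_force: [-1.3, -1.0, 2.6]
gripper_width: 0.0296
gripper_force: 40.0
```

On the bench at the same height it was gripped at, so the tool did not slip. Release and retreat.

jog_arm(
  deltas=[
    [[0.1, 0, 0, 0, 0], [0.1, 0, 0, 0, 0], [0.1, 0, 0, 0, 0], [0.1, 0, 0, 0, 0], [0.1, 0, 0, 1, 0], [0.1, 0, 0, 4, 0], [0.1, 0, 0, 5, 0], [0.1, 0, 0, 5, 0]],
  ],
)

```text
time_s: 31.12
tcp_pos: [0.493, 0.2183, 0.2399]
eef_rot: [-180.0, -0.0, -13.4]
contact_force: [1.0, 1.7, 0.7]
gripper_width: 0.0483
gripper_force: 0.0
```

jog_arm(
  deltas=[
    [[0.1, -3, 0, 2, 0], [0.1, -4, 0, 0, 0], [0.1, 0, 0, 0, 0], [0.1, 0, 0, 0, 0]],
  ],
)

```text
time_s: 31.62
tcp_pos: [0.4233, 0.2188, 0.2584]
eef_rot: [-179.9, -0.0, -13.4]
contact_force: [0.6, 0.0, 0.8]
gripper_width: 0.0483
gripper_force: 0.0
```

```bash
python3 red.py
```

```text
[0.42333851 0.21877472 0.25835994] [-1.79928371e+02 -4.98981891e-02 -1.33518844e+01] [0.49370952 0.2014731  0.3977572 ]
[229, 98, 30, 30, 689] [243.5 112. ] circ [243.2 112.2] 15.1 ell [243.5 112.   28.4  29.1] P [0.4936 0.2178 0.105 ] c [0.4937 0.2175 0.105 ]
[176, 107, 18, 18, 253] [184.5 115.2] circ [184.5 115.5] 9.2 ell [184.5 115.2  16.4  17.8] P [0.5039 0.2745 0.105 ] c [0.5041 0.2744 0.105 ]
[322, 152, 51, 46, 1720] [347.3 174.3] circ [346.5 173.5] 26.6 ell [347.4 174.3  40.6  52.6] P [0.4096 0.1291 0.105 ] c [0.4085 0.1284 0.105 ]
[218, 221, 43, 17, 292] [238.4 227.5] circ [239.  229.5] 22.3 ell [237.9 227.7   7.4  52.5] P [0.3748 0.2526 0.105 ] c [0.3772 0.2527 0.105 ]
pred (np.float64(246.0384660674216), np.float64(114.30337532254526))
```

The tool is upright at its old spot and its neighbours have not moved. I withdraw toward the start pose and compare the wheel with the first scene picture.

jog_arm(
  deltas=[
    [[0.1, -3.3, 5.3, 0, 0], [0.1, -3.3, 5.3, 0, 0], [0.1, -3.3, 5.3, 0, 0], [0.1, -3.3, 5.3, 0, 0], [0.1, -3.3, 5.3, 0, 0], [0.1, -3.3, 5.3, 0, 0], [0.1, -3.3, 5.3, 0, 0], [0.1, -3.3, 5.3, 0, 0]],
  ],
)

```text
time_s: 32.67
tcp_pos: [0.1586, 0.6446, 0.2567]
eef_rot: [179.9, -0.0, -13.4]
contact_force: [0.5, 0.5, 0.5]
gripper_width: 0.0483
gripper_force: 0.0
```

```bash
python3 - <<'E'
from h import *
print(r.get_state()["tcp_pos"])
ci=r.camera_info("scene"); ref=cv2.cvtColor(cv2.imread("pics/scene0raw.png"),6).astype(np.float32)
g=cv2.cvtColor(np.mean([r.capture("scene").astype(np.float32) for _ in range(8)],0),6)
u,v=map(int,proj(ci,[.573,-.018,.05]))
for x0,x1,y0,y1 in((u-30,u+30,v-10,v+12),(u-30,u+30,v-4,v+14),(u-30,u,v-10,v+12),(u-60,u-30,v-30,v+20)):
    W=np.eye(2,3,dtype=np.float32); cc,W=cv2.findTransformECC(ref[y0:y1,x0:x1],g[y0:y1,x0:x1],W,cv2.MOTION_TRANSLATION,(3,200,1e-6)); print(W[:,2],cc)
E
```

```text
[0.15861669 0.64460142 0.25672213]
[-0.07348305  0.5834301 ] 0.9913946880009868
[-0.08892678  0.64370203] 0.9915230882691614
[-0.22331378  0.5230455 ] 0.9443288637073972
[0.0099831  0.00175104] 0.9994479601889793
```

```bash
python3 - <<'E'
from h import *
ci=r.camera_info("scene"); ref=cv2.cvtColor(cv2.imread("pics/scene0raw.png"),6).astype(np.float32)
g=cv2.cvtColor(np.mean([r.capture("scene").astype(np.float32) for _ in range(8)],0),6); np.save("pics/s_f.npy",g)
u,v=map(int,proj(ci,[.573,-.018,.045]))
Z=[np.load(f"pics/s_{k}.npy") for k in(0,6,7,8)]
def ecc(a,b,w):
    x0,x1,y0,y1=w; W=np.eye(2,3,dtype=np.float32)
    try: cc,W=cv2.findTransformECC(a[y0:y1,x0:x1],b[y0:y1,x0:x1],W,cv2.MOTION_TRANSLATION,(3,300,1e-6)); return round(float(W[1,2])/.317,2),round(cc,3)
    except Exception: return None
for w in((u-30,u+30,v-4,v+14),(u-28,u+28,v-14,v+8),(u-34,u+34,v-18,v+18),(u-26,u+10,v-2,v+10),(u-20,u+20,v-16,v)):
    print(w,"final/ref",ecc(ref,g,w),"s0/ref",ecc(ref,Z[0],w),[ecc(Z[0],z,w) for z in Z[1:]],"s8->final",ecc(Z[3],g,w))
# column profile: wheel's lower rim edge to base
for x in(u-10,u,u+10): print(x,ref[v-14:v+18,x].astype(int).tolist(),g[v-14:v+18,x].astype(int).tolist())
E
```

```text
(235, 295, 198, 216) final/ref (2.3, 0.991) s0/ref (1.16, 0.82) [(1.7, 0.994), (2.38, 0.992), (3.06, 0.983)] s8->final (-0.6, 0.849)
(237, 293, 188, 210) final/ref (1.64, 0.991) s0/ref (-0.16, 0.822) [(1.65, 0.96), (1.81, 0.992), (2.24, 0.985)] s8->final (0.75, 0.817)
(231, 299, 184, 220) final/ref (1.46, 0.993) s0/ref (-0.4, 0.869) [(1.29, 0.97), (1.6, 0.993), (2.01, 0.988)] s8->final (0.01, 0.849)
(239, 275, 200, 212) final/ref (2.96, 0.988) s0/ref (-0.04, 0.998) [(2.05, 0.997), (3.21, 0.989), (4.26, 0.967)] s8->final (-0.27, 0.986)
(245, 285, 186, 202) final/ref (1.48, 0.881) s0/ref (-0.97, 0.769) [(1.58, 0.891), (1.87, 0.987), (2.37, 0.982)] s8->final (0.8, 0.806)
255 [95, 101, 93, 93, 67, 52, 47, 59, 70, 84, 85, 81, 66, 54, 39, 51, 60, 52, 36, 31, 31, 37, 49, 59, 61, 65, 63, 58, 62, 63, 64, 57] [94, 92, 95, 95, 84, 64, 46, 52, 57, 67, 79, 81, 79, 63, 45, 39, 50, 64, 52, 36, 29, 27, 35, 48, 59, 59, 62, 62, 59, 62, 61, 60]
265 [106, 105, 91, 85, 84, 82, 80, 91, 86, 91, 95, 102, 93, 84, 78, 66, 56, 36, 55, 53, 40, 28, 27, 26, 34, 61, 65, 61, 42, 39, 43, 55] [106, 107, 95, 87, 83, 87, 85, 84, 89, 92, 97, 94, 94, 92, 83, 78, 68, 52, 41, 52, 53, 39, 28, 26, 26, 39, 54, 54, 44, 37, 42, 54]
275 [97, 99, 92, 82, 60, 60, 69, 58, 63, 76, 80, 75, 55, 70, 66, 55, 41, 52, 56, 36, 13, 34, 14, 35, 41, 40, 35, 45, 41, 34, 40, 44] [96, 95, 94, 90, 77, 63, 63, 60, 51, 61, 75, 79, 73, 60, 59, 62, 51, 41, 48, 50, 35, 23, 25, 26, 28, 38, 37, 38, 36, 36, 38, 42]
```

The final squeeze measures about 2.3–2.9 mm of 6 mm. The nut is holding the wheel down and everything else is in place, so I'm handing in.

```bash
python3 -c "
from plant import r
print(r.close_job())"
```

```text
the job is handed in; nothing more can be done
None
```

The push nut is on the axle and driven down onto the hub, holding the spring squeezed by about 2.3–2.9 mm of its 6 mm travel as measured from the images; the setting tool is upright back at its original spot, and the job is handed in at about 33 s.

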